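# Change the drum of the bench spindle sander

### The job

Get the spindle sander ready to run: pull its yellow guard all the way down by the black pull bar, lower the rust-red sanding drum gently over the upright spindle until it sits fully home, and push the guard back up until it is closed over the drum. Do not knock the drum over or let it drop, and leave the grey drum and the other things on the bench where they are.

Things in the scene. Friction and masses are not known exactly. Their poses are not given: they have to be found in the camera images.
- sander: Blue spindle sander fixed to the bench, 109 x 146 x 40 mm. Origin on the bench under the spindle axis, z up; its front (guard) faces its -x. Steel spindle 14 mm thick from z 44 to 108 mm, the last 9 mm tapered. A grey dust hood stands behind it: face 45 mm behind the axis, 120 mm wide, top at z 97 mm. The space left and right of the spindle (+y, -y) is open above z 40 mm.
- sander_seat (a point): Centre of the round steel seat (40 mm diameter) at the foot of the spindle, 44 mm above the bench: the underside of the drum rests here. Axes as the sander's.
- guard (a joint): Yellow sheet guard, hinged at its lower edge on the front of the sander: 0 = closed (front plate upright, top flange over the spindle tip); grows as its top is pulled down towards the sander's front (-x); 1.3 rad = fully down. Light (0.3 kg) and damped; past 0.6 it sinks open by itself, near 0 it stays shut.
- guard_hinge (a point): Centre of the guard's hinge line, which is parallel to the sander's y axis; 48 mm in front of the spindle axis, 42 mm above the bench.
- guard_handle (a point): Middle of the guard's black pull bar: 10 mm thick, parallel to the sander's y, 140 mm from the hinge line (straight above it when closed). Its two 10 mm end posts (40 mm between, 60 mm over their outsides) run 56 mm back to the guard's top flange, 108 mm wide, which reaches 54 mm back over the spindle.
- drum_red: Rust-red sanding drum with black rubber ends (a rust-red ring on the end faces), loose, standing upright on the bench: outside diameter 52 mm, height 50 mm, through bore 18 mm diameter, 0.15 kg. Origin at the centre of its underside, z along the bore.
- drum_grey: Grey sanding drum of the same shape and size, not wanted now: leave it. Origin at the centre of its underside.
- aerosol: Upright spray can, 66 mm diameter, 187 mm high, bystander. Origin at the centre of its underside.
- elbow: Raw aluminium pipe-elbow casting, 65 x 74 x 50 mm, bystander. Origin at the centre of its underside.
- counter: White hand tally counter, 42 mm diameter, 36 mm high, bystander. Origin at the centre of its underside.
- cap: Raw aluminium round cap casting, 68 x 70 x 21 mm, bystander. Origin at the centre of its underside.
- screwdriver: Screwdriver with a blue handle lying near the front edge of the bench, 210 mm long, 28 mm thick, bystander. Origin at the centre of its underside, length along its y.

How it is judged:
By the outcome, as a careful person would: the job done as asked, in the order asked, and still so for the second after the job is handed in, with the robot touching nothing.
It also fails if it takes over 70 s, if anything falls off the work surface, if the arm or the gripper's body presses on something with over 40 N, if the wrist force passes 120 N, or if a joint passes its speed limit or range.

### The arm

A 6-joint arm with a two-finger parallel gripper is mounted at the origin on a cart in front of the work surface, level with it; the furniture and walls round the work are solid. World frame = base frame: x ahead of the robot, y to its left, z up, the work surface at z = 0. Lengths are in m, angles in rad, forces in N, time in s.
With the tool pointing down it reaches from about 0.275 to 0.775 m from the base axis. Payload 14.6 kg.
Tool frame: the origin (TCP) lies between the finger pads; the fingertips stand 19 mm ahead of it and the grasp point (between the pads) is the TCP (manip.finger_overhang is the distance from the TCP to the fingertips, in m); z points along the fingers, y is the line along which they close (so a half turn about z gives the same grasp; the last joint's range is limited). The gripper opens to 85 mm and grips with 20 to 120 N. Pads are 22 mm wide; open, the fingers measure 114 mm over their backs; the gripper's body (76 mm by 85 mm) begins 54 mm behind the grasp point. The pads swing forward as they close: fully open they stand 13 mm farther back than shut.
Start: joints at [1.061, 0.263, -0.048, 1.259, 0, 1.415], TCP at [0.182, 0.492, 0.25] pointing down, gripper open.
Joint ranges: [-2.65, 2.65], [-0.89, 1.7], [-1.18, 1.37], [-2.13, 2.11], [-1.35, 1.29], [-3.14, 3.14]. Speed limits (rad/s): [1.89, 1.89, 2.57, 2.79, 3.14, 3.14].

### API

Orientations are given as a unit quaternion [w, x, y, z].
In Python, from bench import status, cams, sign_off, manip gives the robot as it stands.
- The arm moves only by the tool drive_tool, never from a script. Its argument "targets" is a list of rows, each a list of 3 entries, a list of its own where there are three numbers: the turn, a rotation vector about the tool's x, y, z in degrees, then the shift along the tool's x, y, z in mm, then the finger opening in mm, from 0 to 85.4. In form: [[[ax, ay, az], [dx, dy, dz], grip], ...]. A call has 1 to 8 rows; each row is the pose to reach, as a shift and turn from the pose commanded when the call began, along the tool's axes at that moment; what a row does not reach only later rows make up. A row lasts 1/12 s, in which the tool goes at most 41.7 mm and 7.16 degrees, less where a joint would pass 70% of its speed; a pose out of reach is approached as far as the arm can. A call with a gripper value outside its range is refused whole. The fingers move at their own pace and stop on an object; "force" is the grip in N (left out, the last holds). Time passes only in rows, so rows that repeat a pose let the fingers close. It gives the time, the measured TCP pose, the force, the opening and the grip force at its end, in the units of the state.
- status.state(): the state, without advancing time (a new reading comes with each control period).
- cams.camera(name): name is "scene" or "top" or "wrist"; returns the picture (480x640x3 uint8, red, green, blue); there is no depth.
- cams.camera_params(name): a dict with "camera_matrix" (3x3 intrinsics, pixels), "eye" and "orientation" of the camera in the world. Camera axes: x right, y up, looking along -z (the intrinsics and any distortion apply to the point x, -y, -z); pixel columns grow to the right and rows downward; lengths in m; the calibration is good to about 2 mm. A picture is of the moment at which its call begins: read the wrist's pose just before it. camera_params takes no time and is no camera call; for the wrist camera it gives the pose at the moment of the call.
- sign_off(): hands the job in; it is judged then, once.
The state is a dict: "clock": time; "qpos": joint angles; "joint_vel": joint speeds; "effort": joint torques, N m; "ee_pos": TCP position; "tcp_rot": TCP orientation; "wrist_force": force on the tool from outside, world axes, zero at the start; "moment": the same for the moment, N m; "gripper_width": opening from 0.0 (shut) to 1.0 (fully open); "grip_force": force on a finger pad.
Only numpy, scipy, OpenCV 4.12 (cv2) and the standard library are available. Lean on these libraries where they do the work, as an engineer would, in place of code of your own. Each camera call takes 0.05 s, during which the arm holds its last target. There are 200 camera calls.

## Working session

There is one attempt and no reset: what is moved stays moved. The work goes in short steps, Python scripts to look and compute and a tool call to move; the robot and the scene stay as the last step left them, time stands still between calls to the robot, and variables do not carry over. Pictures are saved under pics/ and viewed, at most 12 in all, crops included, and the job is handed in when it is done.

Besides the shell and the picture viewer there is one more tool, called after "Request:" by a JSON object that holds its "fn" and its "kwargs". drive_tool: Moves the arm, as the interface text tells. Its arguments: {"type":"object","properties":{"targets":{"type":"array"},"force":{"type":"number"}},"required":["targets"]}

```bash
ls; mkdir -p pics; python3 - <<'E'
from bench import status,cams,manip
import cv2,numpy as np
print(status.state()); print([ (a,getattr(manip,a)) for a in dir(manip) if a[0]!='_'])
for n in ("scene","top"):
    p=cams.camera_params(n);print(n,p)
    cv2.imwrite(f"pics/{n}0.png",cams.camera(n)[:,:,::-1])
E
```

```text
pics
{'clock': 0.0, 'qpos': array([ 1.06072425e+00,  2.63499458e-01, -4.89280266e-02,  1.25939091e+00,
       -3.59364575e-05,  1.41550064e+00]), 'joint_vel': array([ 0.00030072,  0.0002611 , -0.00025024,  0.00082865,  0.00036364,
       -0.0010252 ]), 'effort': array([ 2.65289964e-03, -6.37615943e+01,  3.84565079e+01,  1.36943167e-02,
        5.17347564e-05,  1.31809759e-05]), 'ee_pos': array([0.18226273, 0.49207917, 0.24984052]), 'tcp_rot': array([-1.49911017e-04,  1.76459325e-01,  9.84307800e-01, -4.88881923e-04]), 'wrist_force': array([-0.09195389, -0.54673328,  0.3484268 ]), 'moment': array([-0.03920921, -0.00128961, -0.03609185]), 'grip_force': 0.0, 'gripper_width': 1.0015565782172366}
[('IKError', <class 'bench.IKError'>), ('finger_overhang', 0.019)]
scene {'camera_matrix': array([[509.57230999,   0.        , 322.51975411],
       [  0.        , 509.57230999, 232.54106885],
       [  0.        ,   0.        ,   1.        ]]), 'eye': array([-0.15808833, -0.50457741,  0.83281575]), 'orientation': array([ 0.80936064,  0.39890851, -0.18555333, -0.38907239])}
top {'camera_matrix': array([[460.66429445,   0.        , 315.13482642],
       [  0.        , 460.66429445, 235.8275634 ],
       [  0.        ,   0.        ,   1.        ]]), 'eye': array([0.39599153, 0.06188563, 1.18472249]), 'orientation': array([-0.7026409 , -0.03554966,  0.05276542,  0.70869443])}
```

View pics/scene0.png

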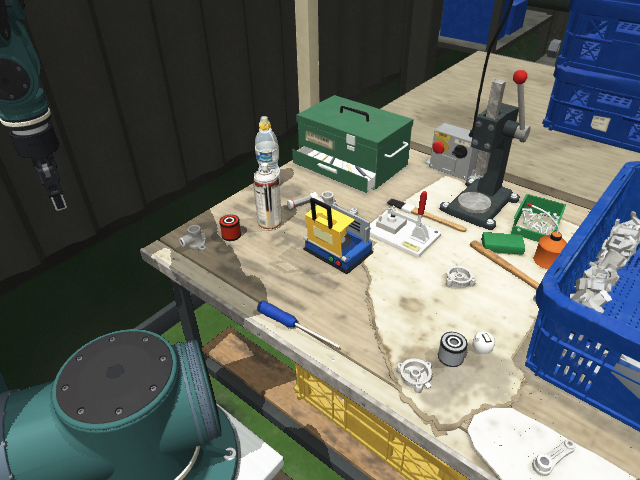

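View pics/top0.png

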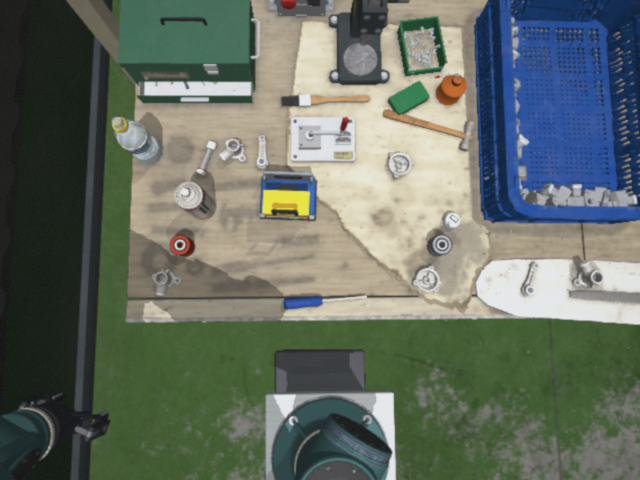

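The scene view shows the sander at about (338,238) with its guard closed, the red drum at (230,228) and the grey drum at (453,349). In the top view the sander is at (288,197) with its front facing the robot, and the red drum is at (181,244). I'll zoom in on both.

```bash
cat > h.py <<'E'
import numpy as np,cv2
from scipy.spatial.transform import Rotation as R
from bench import status,cams
def Rw(q): return R.from_quat([q[1],q[2],q[3],q[0]])
def ray(p,uv):
    K=p['camera_matrix'];d=np.linalg.inv(K)@[uv[0],uv[1],1]
    d=Rw(p['orientation']).apply([d[0],-d[1],-d[2]]);return np.array(p['eye']),d/np.linalg.norm(d)
def atz(p,uv,z):
    o,d=ray(p,uv);return o+d*(z-o[2])/d[2]
def tri(obs):
    A=np.zeros((3,3));b=np.zeros(3)
    for p,uv in obs:
        o,d=ray(p,uv);M=np.eye(3)-np.outer(d,d);A+=M;b+=M@o
    x=np.linalg.solve(A,b)
    return x,[np.linalg.norm(np.cross(x-ray(p,uv)[0],ray(p,uv)[1])) for p,uv in obs]
def proj(p,X):
    c=Rw(p['orientation']).inv().apply(np.atleast_2d(X)-p['eye']);K=p['camera_matrix']
    return np.c_[K[0,2]+K[0,0]*c[:,0]/-c[:,2],K[1,2]+K[1,1]*-c[:,1]/-c[:,2]]
E
python3 - <<'E'
from h import *
s=cv2.imread('pics/scene0.png');t=cv2.imread('pics/top0.png')
f=lambda im,x,y,w,h,k:cv2.resize(im[y:y+h,x:x+w],None,fx=k,fy=k,interpolation=cv2.INTER_CUBIC)
a=f(s,295,190,80,85,5);b=f(t,250,160,80,70,5)
c=f(s,210,205,40,40,5);d=f(t,161,224,40,40,5)
im=np.zeros((600,800,3),np.uint8)
im[:425,:400]=a[:425];im[:350,400:]=b;im[395:595,410:610]=d;im[395:595,612:800]=c[:,:188]
cv2.imwrite('pics/z0.png',im)
p=cams.camera_params('top')
for uv in [(181,244),(440,243),(193,197),(288,197)]: print(uv,atz(p,uv,.05).round(3))
E
```

```text
(181, 244) [0.521 0.364 0.05 ]
(440, 243) [ 0.518 -0.278  0.05 ]
(193, 197) [0.638 0.337 0.05 ]
(288, 197) [0.637 0.101 0.05 ]
```

View pics/z0.png

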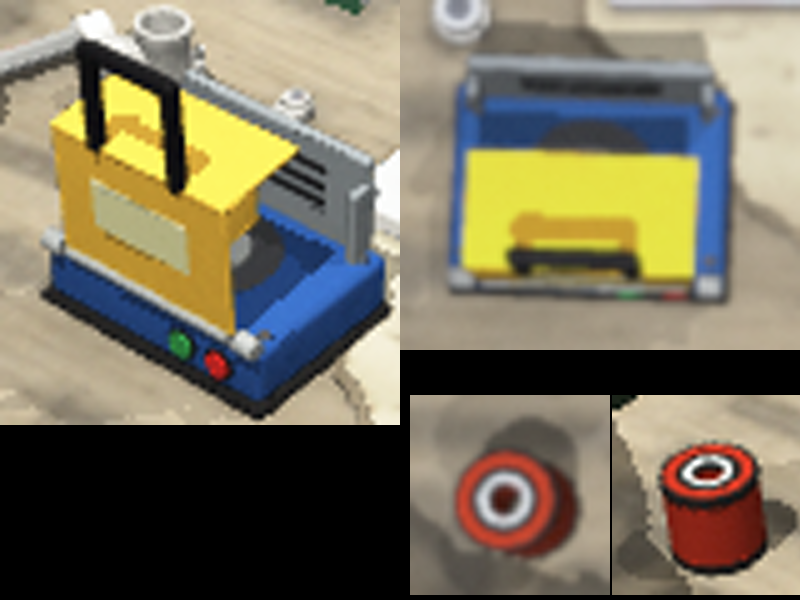

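The crops show both drum tops, the guard flange and the bar with usable corners. I'll triangulate those and fit the sander pose.

```bash
python3 - <<'E'
from h import *
from scipy.optimize import least_squares
ps,pt=cams.camera_params('scene'),cams.camera_params('top')
S=lambda X,Y:(295+(X+.5)/5-.5,190+(Y+.5)/5-.5)
T=lambda X,Y:(250+(X-399.5)/5-.5,160+(Y+.5)/5-.5)
Sd=lambda X,Y:(210+(X-611.5)/5-.5,205+(Y-394.5)/5-.5)
Td=lambda X,Y:(161+(X-409.5)/5-.5,224+(Y-394.5)/5-.5)
obs={'barL':(S(82,47),T(512,260)),'barR':(S(179,90),T(636,268)),
'flBR':(S(299,150),T(698,157)),'flFL':(S(51,127),T(463,272)),'flFR':(S(228,213),T(694,280)),'flBL':(None,T(468,152))}
for k,(a,b) in obs.items():
    if a: x,e=tri([(ps,a),(pt,b)]);print(k,x.round(4),np.round(e,4))
x,e=tri([(ps,Sd(709,471)),(pt,Td(505,499))]);print('drum top',x.round(4),e, atz(pt,Td(505,499),.05).round(4),atz(ps,Sd(709,471),.05).round(4))
M={'barL':(-48,30,182),'barR':(-48,-30,182),'flBR':(6,-54,126),'flBL':(6,54,126),'flFL':(-48,54,126),'flFR':(-48,-54,126)}
def f(v,full=0):
    r=[]
    for k,(a,b) in obs.items():
        m=np.array(M[k])/1e3;c,s=np.cos(v[2]),np.sin(v[2])
        X=[v[0]+c*m[0]-s*m[1],v[1]+s*m[0]+c*m[1],m[2]+v[3]]
        if a:r+=list(proj(ps,X)[0]-a)
        r+=list(proj(pt,X)[0]-b)
    return np.array(r)
r=least_squares(f,[.63,.1,0,0],loss='soft_l1');print(r.x.round(4),f(r.x).round(1))
E
```

```text
barL [0.5772 0.1318 0.1767] [0.0001 0.0001]
barR [0.5744 0.0754 0.1782] [0.0019 0.0019]
flBR [0.6354 0.0486 0.1222] [0.0006 0.0006]
flFL [0.5829 0.1586 0.1162] [0.0004 0.0004]
flFR [0.5787 0.0495 0.1185] [0.0013 0.0013]
drum top [0.5204 0.3693 0.0422] [np.float64(2.900887428490275e-05), np.float64(2.900887428497799e-05)] [0.5196 0.3672 0.05  ] [0.5138 0.3607 0.05  ]
[ 0.628   0.1027 -0.0258 -0.0067] [ 0.3 -0.5 -1.  -1.4  1.   0.4  1.3 -2.5 -0.5  1.5 -0.2  1.6 -0.4 -0.7
  0.3  0.3 -0.7 -0.3  0.2 -0.4 -0.1  1.7]
```

```bash
cat >> h.py <<'E'
def tgt(yaw=-1.5,tilt=0):
    # tool y along sander y, tool z down; tilt>0 points the tool forward (+x)
    b=np.array([[-1,0,0],[0,1,0],[0,0,-1.]]).T
    return R.from_euler('z',yaw,degrees=True)*R.from_euler('y',-tilt,degrees=True)*R.from_matrix(b)
def rel(xyz,Rt,p0=None,R0=None):
    s=status.state();p0=s['ee_pos'] if p0 is None else np.array(p0);R0=Rw(s['tcp_rot']) if R0 is None else R0
    return (R0.inv()*Rt).as_rotvec(degrees=True).round(1).tolist(),(R0.inv().apply(np.array(xyz)-p0)*1e3).round(1).tolist()
E
python3 - <<'E'
from h import *
p=cams.camera_params('wrist');s=status.state();R0=Rw(s['tcp_rot'])
print(p['camera_matrix'],R0.inv().apply(p['eye']-s['ee_pos']),(R0.inv()*Rw(p['orientation'])).as_matrix().round(3))
print(rel([.48,.345,.26],tgt()))
E
```

```text
[[366.81935489   0.         313.98954892]
 [  0.         366.81935489 236.48285536]
 [  0.           0.           1.        ]] [ 0.0846159  -0.00059238 -0.1231561 ] [[ 0.     0.946  0.325]
 [ 1.    -0.    -0.   ]
 [-0.     0.325 -0.946]]
([-0.0, -0.0, -18.8], [-330.3, -34.5, -10.1])
```

Request:
{"fn": "drive_tool", "kwargs": {"targets": [[[0, 0, -6], [-41, -4, -10], 0], [[0, 0, -12], [-82, -8, -10], 0], [[0, 0, -18.8], [-123, -12, -10], 0], [[0, 0, -18.8], [-164, -17, -10], 0], [[0, 0, -18.8], [-205, -22, -10], 0], [[0, 0, -18.8], [-246, -27, -10], 0], [[0, 0, -18.8], [-287, -31, -10], 0], [[0, 0, -18.8], [-330, -34.5, -10], 0]]}}

```text
clock: 0.77
ee_pos: [0.4789, 0.345, 0.2602]
tcp_rot: [-0.0, 0.013, 1.0, -0.0]
wrist_force: [0.1, 1.5, 0.2]
gripper_width: -0.001
grip_force: 0.0
```

Request:
{"fn": "drive_tool", "kwargs": {"targets": [[[0, 0, 0], [0, 0, 0], 0], [[0, 0, 0], [0, 0, 0], 0], [[0, 0, 0], [0, 0, 0], 0], [[0, 0, 0], [0, 0, 0], 0]]}}

```text
clock: 1.1
ee_pos: [0.4764, 0.347, 0.2603]
tcp_rot: [-0.0, 0.013, 1.0, -0.0]
wrist_force: [0.1, -0.1, -0.8]
gripper_width: 0.001
grip_force: 0.0
```

```bash
python3 - <<'E'
from h import *
import json
p=cams.camera_params('wrist');im=cams.camera('wrist')[:,:,::-1]
cv2.imwrite('pics/w1.png',im);json.dump({k:np.array(v).tolist() for k,v in p.items()},open('w1.json','w'))
print(proj(p,[[.52,.367,.05],[.52,.367,0]]),rel([.53,.103,.30],tgt()))
E
```

```text
[[335.86714894 249.64150653]
 [333.29731472 233.39146338]] ([0.0, -0.0, 0.1], [-59.9, -242.7, -39.6])
```

View pics/w1.png

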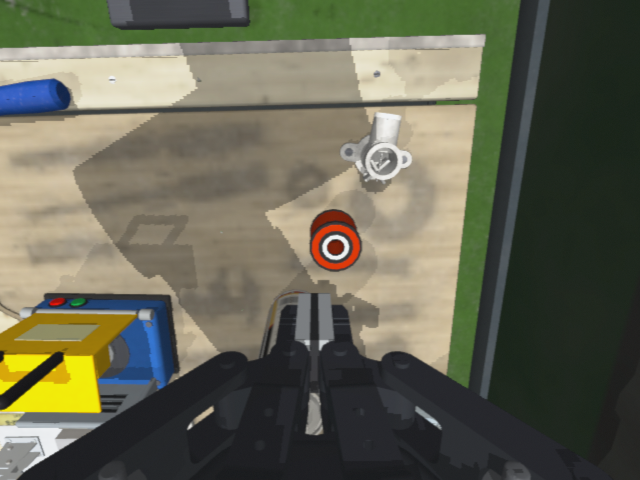

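The wrist view shows the red drum's bore at (335,247), close to the prediction of (336,250). Next I'll measure the guard.

Request:
{"fn": "drive_tool", "kwargs": {"targets": [[[0, 0, 0], [-20, -40, -20], 0], [[0, 0, 0], [-40, -80, -40], 0], [[0, 0, 0], [-60, -115, -40], 0], [[0, 0, 0], [-80, -150, -40], 0], [[0, 0, 0], [-95, -170, -40], 0], [[0, 0, 0], [-95, -170, -40], 0], [[0, 0, 0], [-95, -170, -40], 0]]}}

```text
clock: 1.73
ee_pos: [0.5678, 0.1734, 0.3003]
tcp_rot: [-0.0, 0.014, 1.0, 0.0]
wrist_force: [0.6, -0.4, 0.8]
gripper_width: -0.004
grip_force: 0.0
```

```bash
cat >> h.py <<'E'
import json
def snap(n):
    p=cams.camera_params('wrist');im=cams.camera('wrist')[:,:,::-1].copy()
    cv2.imwrite(f'pics/{n}.png',im);json.dump({k:np.array(v).tolist() for k,v in p.items()},open(n+'.json','w'));return p,im
def par(n): return {k:np.array(v) for k,v in json.load(open(n+'.json')).items()}
E
python3 -c "
from h import *
snap('w2')"
```

Request:
{"fn": "drive_tool", "kwargs": {"targets": [[[0, 0, 0], [0, -25, 0], 0], [[0, 0, 0], [0, -50, 0], 0], [[0, 0, 0], [0, -75, 0], 0], [[0, 0, 0], [0, -100, 0], 0], [[0, 0, 0], [0, -100, 0], 0], [[0, 0, 0], [0, -100, 0], 0]]}}

```text
clock: 2.28
ee_pos: [0.5644, 0.0749, 0.3006]
tcp_rot: [0.0, 0.013, 1.0, 0.0]
wrist_force: [-0.6, 0.7, 0.6]
gripper_width: 0.001
grip_force: 0.0
```

```bash
python3 -c "
from h import *
snap('w3');a=cv2.imread('pics/w2.png');b=cv2.imread('pics/w3.png')
im=np.hstack([a[80:480,120:520],b[80:480,120:520]])
cv2.imwrite('pics/w23.png',im);print(status.state()['ee_pos'])"
```

```text
[0.56452723 0.07540902 0.30055295]
```

View pics/w23.png

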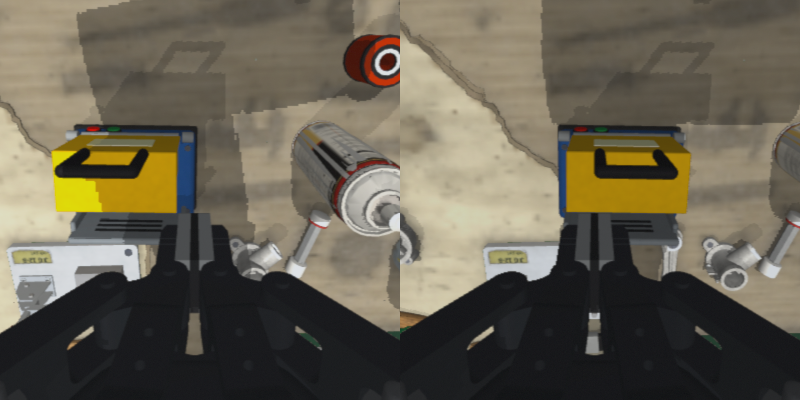

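```bash
python3 - <<'E'
from h import *
a,b=par('w2'),par('w3')
A=lambda x,y:(x+120,y+80);B=lambda x,y:(x-280,y+80)
for n,u,v in [('bar',A(98,173),B(637,174)),('barL',A(56,172),B(597,172)),('barR',A(141,173),B(678,174)),('rearL',A(57,212),B(567,212)),('rearR',A(178,212),B(690,212)),('frR',A(177,152),B(690,152)),('frL',A(54,150),B(567,150)),]:
    x,e=tri([(a,u),(b,v)]);print(n,x.round(4),np.round(e,4))
print('drum',tri([(par('w1'),(335,247)),(a,A(388,62))]))
print('drum at .05',atz(par('w1'),(335,247),.05),atz(a,A(388,62),.05))
s=status.state();print(s['ee_pos'],s['clock'])
E
```

```text
bar [0.5767 0.105  0.1814] [0.0001 0.0001]
barL [0.5737 0.0766 0.1843] [0.0002 0.0002]
barR [0.5788 0.1349 0.178 ] [0.0001 0.0001]
rearL [0.6331 0.0487 0.1287] [0.0002 0.0002]
rearR [0.633  0.1574 0.1347] [0.0002 0.0002]
frR [0.5823 0.1581 0.12  ] [0.0003 0.0003]
frL [0.578  0.0508 0.1187] [0.0002 0.0002]
drum (array([0.51746473, 0.36633399, 0.05020073]), [np.float64(0.00033024135345666503), np.float64(0.0003302413534566775)])
drum at .05 [0.517234 0.366175 0.05    ] [0.51775889 0.366656   0.05      ]
[0.56452723 0.07540902 0.30055295] 2.3333
```

Request:
{"fn": "drive_tool", "kwargs": {"targets": [[[0, 0, 0], [-19, 15, 0], 0], [[0, 0, 0], [-38, 30, 0], 0], [[0, 0, 0], [-38, 30, 30], 0], [[0, 0, 0], [-38, 30, 60], 0], [[0, 0, 0], [-38, 30, 90], 0], [[0, 0, 0], [-38, 30, 116], 0], [[0, 0, 0], [-38, 30, 116], 0]]}}

```text
clock: 2.92
ee_pos: [0.6013, 0.1049, 0.1798]
tcp_rot: [-0.003, 0.012, 1.0, -0.0]
wrist_force: [-0.4, 0.8, 0.1]
gripper_width: -0.0
grip_force: 0.0
```

Request:
{"fn": "drive_tool", "kwargs": {"targets": [[[0, 0, 0], [9, 0, 0], 0], [[0, 0, 0], [15, 0, 0], 0], [[0, 0, 0], [21, 0, 1], 0], [[0, 0, 0], [29, 0, 2], 0], [[0, 0, 0], [37, 0, 3], 0], [[0, 0, 0], [45, 0, 5], 0], [[0, 0, 0], [53, 0, 7], 0], [[0, 0, 0], [61, 0, 10], 0]]}}

```text
clock: 3.58
ee_pos: [0.5421, 0.1047, 0.1743]
tcp_rot: [0.0, 0.013, 1.0, -0.0]
wrist_force: [1.1, -0.4, -0.8]
gripper_width: -0.001
grip_force: 0.4
```

Request:
{"fn": "drive_tool", "kwargs": {"targets": [[[0, 0, 0], [8, 0, 4], 0], [[0, 0, 0], [15, 0, 8], 0], [[0, 0, 0], [22, 0, 12], 0], [[0, 0, 0], [29, 0, 17], 0], [[0, 0, 0], [36, 0, 23], 0], [[0, 0, 0], [43, 0, 28], 0], [[0, 0, 0], [50, 0, 34], 0], [[0, 0, 0], [58, 0, 43], 0]]}}

```text
clock: 4.25
ee_pos: [0.4848, 0.1062, 0.1313]
tcp_rot: [0.001, 0.013, 1.0, -0.0]
wrist_force: [1.4, 0.5, 0.8]
gripper_width: -0.0
grip_force: 0.3
```

```bash
python3 -c "
from h import *
p,im=snap('w4');t=cams.camera('scene')[:,:,::-1]
cv2.imwrite('pics/w4s.png',np.vstack([np.hstack([cv2.resize(im[80:480,120:520],(300,300)),cv2.resize(t[160:300,260:400],(300,300))])]))
s=status.state();print(s['ee_pos'],s['wrist_force'],s['clock'])"
```

```text
[0.48299788 0.10614656 0.13026129] [-0.64214215  0.53240551  0.07543974] 4.35
```

View pics/w4s.png

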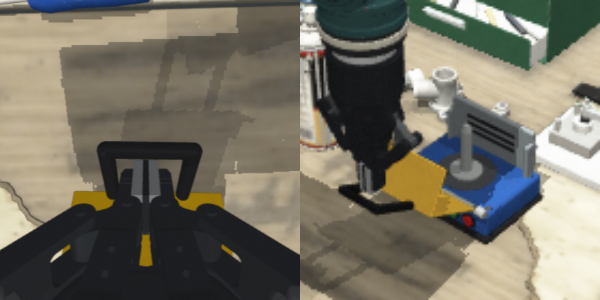

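The guard is past the tipping point and sinking. I'll withdraw upward out of the loop and look at the spindle from above.

Request:
{"fn": "drive_tool", "kwargs": {"targets": [[[0, 0, 0], [0, 0, -20], 0], [[0, 0, 0], [0, 0, -50], 0], [[0, 0, 0], [0, 0, -85], 0], [[0, 0, 0], [0, 0, -120], 0], [[0, 0, 0], [-40, 25, -130], 0], [[0, 0, 0], [-75, 45, -130], 0], [[0, 0, 0], [-75, 45, -130], 0], [[0, 0, 0], [-75, 45, -130], 0]]}}

```text
clock: 5.02
ee_pos: [0.5627, 0.15, 0.2607]
tcp_rot: [-0.0, 0.013, 1.0, -0.0]
wrist_force: [0.1, -0.5, 0.0]
gripper_width: 0.0
grip_force: 0.0
```

```bash
python3 -c "
from h import *
p,im=snap('w5');cams.camera('top');s=status.state();print(s['ee_pos'],s['clock'],proj(p,[[.6265,.104,.108],[.4415,.107,.079]]))"
```

```text
[0.56062631 0.1490372  0.26101504] 5.1167 [[261.59739251 298.30774194]
 [253.18072918  61.25830355]]
```

Request:
{"fn": "drive_tool", "kwargs": {"targets": [[[0, 0, 0], [-10, -30, 0], 0], [[0, 0, 0], [-20, -60, 0], 0], [[0, 0, 0], [-20, -90, 0], 0], [[0, 0, 0], [-20, -90, 0], 0], [[0, 0, 0], [-20, -90, 0], 0]]}}

```text
clock: 5.53
ee_pos: [0.5777, 0.0571, 0.2617]
tcp_rot: [-0.0, 0.015, 1.0, -0.0]
wrist_force: [0.6, 0.9, 0.6]
gripper_width: 0.0
grip_force: 0.0
```

```bash
python3 -c "
from h import *
p,im=snap('w6');s=status.state();print(s['ee_pos'],s['clock'],proj(p,[[.6265,.104,.108],[.4415,.107,.079]]))
a=cv2.imread('pics/w5.png');c=lambda i:cv2.resize(i[0:300,150:450],(400,400),interpolation=cv2.INTER_CUBIC)
cv2.imwrite('pics/w56.png',np.hstack([c(a),c(im)]))"
```

```text
[0.57776264 0.05812602 0.26172062] 5.5833 [[372.31656151 278.83612848]
 [376.07847274  35.39691431]]
```

View pics/w56.png

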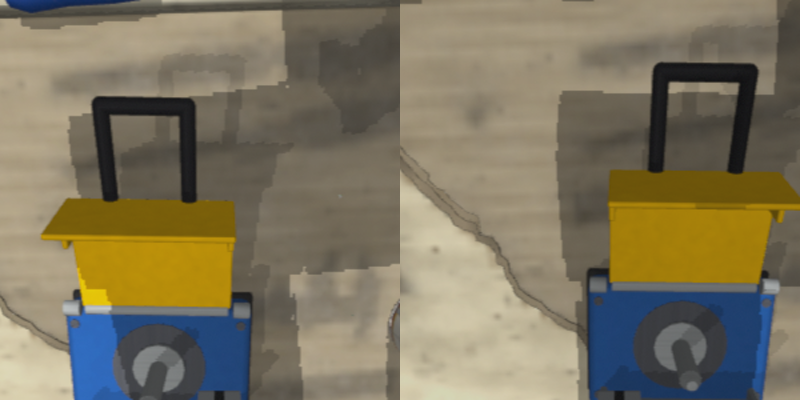

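```bash
python3 - <<'E'
from h import *
a,b=par('w5'),par('w6')
A=lambda x,y:(x*.75+150-.1,y*.75-.1);B=lambda x,y:((x-400)*.75+150-.1,y*.75-.1)
for n,u,v in [('bar',A(145,105),B(706,72)),('tip',A(148,399),B(691,382)),('seat',A(159,369),B(681,349)),('hoodless hinge lugL',A(71,308),B(597,284)),('lugR',A(243,311),B(771,287)),('platehingeL',A(84,310),B(612,287)),('plR',A(229,313),B(756,291))]:
    x,e=tri([(a,u),(b,v)]);print(n,x.round(4),np.round(e,4))
print('seat@44',atz(a,A(159,369),.044),atz(b,B(681,349),.044)); print('tip@108',atz(b,B(691,382),.108),atz(a,A(148,399),.108))
E
```

```text
bar [0.4537 0.11   0.0775] [0.0001 0.0001]
tip [0.6354 0.1017 0.0984] [0.0026 0.0026]
seat [0.6378 0.1022 0.0427] [0.0007 0.0007]
hoodless hinge lugL [0.5859 0.041  0.0434] [0.0003 0.0003]
lugR [0.5917 0.1669 0.0431] [0.0001 0.0001]
platehingeL [0.5866 0.0518 0.0481] [0.0002 0.0002]
plR [0.5944 0.1567 0.0408] [0.0006 0.0006]
seat@44 [0.63646345 0.10233503 0.044     ] [0.63797182 0.10216376 0.044     ]
tip@108 [0.6333756  0.10067017 0.108     ] [0.62728157 0.10335422 0.108     ]
```

The guard triangulates to fully down, with the bar at z 0.0775. It was slightly ajar at the start, which explains the x offset. Now a closer look at the spindle from two places.

Request:
{"fn": "drive_tool", "kwargs": {"targets": [[[0, 0, 0], [-40, 20, 0], 0], [[0, 0, 0], [-70, 25, 0], 0], [[0, 0, 0], [-70, 25, 0], 0], [[0, 0, 0], [-70, 25, 0], 0], [[0, 0, 0], [-70, 25, 0], 0]]}}

```text
clock: 6.0
ee_pos: [0.6486, 0.0826, 0.2613]
tcp_rot: [-0.0, 0.013, 1.0, -0.0]
wrist_force: [0.1, 0.2, -0.2]
gripper_width: -0.0
grip_force: 0.0
```

```bash
python3 -c "
from h import *
p,im=snap('w7');s=status.state();print(s['ee_pos'],s['clock'])"
```

```text
[0.64832862 0.08234367 0.26165812] 6.05
```

Request:
{"fn": "drive_tool", "kwargs": {"targets": [[[0, 0, 0], [0, 30, 0], 0], [[0, 0, 0], [0, 55, 0], 0], [[0, 0, 0], [0, 55, 0], 0], [[0, 0, 0], [0, 55, 0], 0], [[0, 0, 0], [0, 55, 0], 0]]}}

```text
clock: 6.47
ee_pos: [0.6501, 0.1365, 0.2619]
tcp_rot: [0.0, 0.013, 1.0, -0.0]
wrist_force: [-0.0, -0.1, -0.9]
gripper_width: -0.004
grip_force: 0.0
```

```bash
python3 -c "
from h import *
p,im=snap('w8');s=status.state();print(s['ee_pos'],s['clock'])
A=cv2.imread('pics/w7.png');out=[]
for n,i in (('w7',A),('w8',im)):
    q=par(n);u=proj(q,[[.6375,.1023,.044],[.6375,.1023,.108]]);c=np.round(u.mean(0)).astype(int);x0,y0=c[0]-50,c[1]-50;print(n,u,x0,y0)
    out.append(cv2.resize(i[y0:y0+100,x0:x0+100],(400,400),interpolation=cv2.INTER_CUBIC))
cv2.imwrite('pics/w78.png',np.hstack(out))"
```

```text
[0.65029414 0.13616957 0.26181019] 6.5167
w7 [[334.76129701 192.85655159]
 [339.19376508 210.26189696]] 287 152
w8 [[277.57250987 192.27929072]
 [269.866506   209.62320053]] 224 151
```

View pics/w78.png

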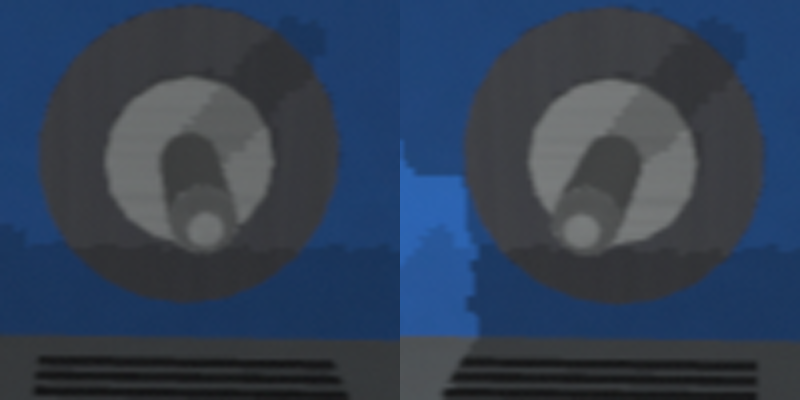

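The spindle tip is at (338.5,209) and the seat at (334.5,192), both within 1 px of prediction, so the axis is at about (0.637,0.102). I'll look at the drum the same way, from the same height.

Request:
{"fn": "drive_tool", "kwargs": {"targets": [[[0, 0, 0], [20, 34, 0], 0], [[0, 0, 0], [40, 68, 0], 0], [[0, 0, 0], [60, 102, 0], 0], [[0, 0, 0], [80, 136, 0], 0], [[0, 0, 0], [100, 170, 0], 0], [[0, 0, 0], [125, 206, 0], 0], [[0, 0, 0], [125, 206, 0], 0], [[0, 0, 0], [125, 206, 0], 0]]}}

```text
clock: 7.18
ee_pos: [0.5302, 0.347, 0.2617]
tcp_rot: [0.0, 0.012, 1.0, 0.0]
wrist_force: [0.3, -0.7, 0.1]
gripper_width: 0.002
grip_force: 0.0
```

Request:
{"fn": "drive_tool", "kwargs": {"targets": [[[0, 0, 0], [0, 0, 0], 85], [[0, 0, 0], [0, 0, 0], 85]]}}

```text
clock: 7.35
ee_pos: [0.5321, 0.3447, 0.2613]
tcp_rot: [0.0, 0.014, 1.0, -0.0]
wrist_force: [-0.1, -0.7, 0.8]
gripper_width: 0.271
grip_force: 0.0
```

```bash
python3 - <<'E'
from h import *
p,im=snap('w9');s=status.state();print(s['ee_pos'],s['clock'])
A=lambda x,y:(287+(x-1.5)/4,152+(y-1.5)/4);B=lambda x,y:(224+(x-401.5)/4,151+(y-1.5)/4)
a,b=par('w7'),par('w8')
for n,u,v,z in [('seat',A(190,160),B(612,160),.044),('tip',A(206,229),B(582,231),.108)]: print(n,tri([(a,u),(b,v)])[0],atz(a,u,z),atz(b,v,z))
# drum: white ring on top
u=proj(p,[.5175,.3665,.05])[0];x0,y0=np.round(u).astype(int)-40
c=im[y0:y0+80,x0:x0+80].astype(int)
w=(c.min(2)>130)&(c.max(2)-c.min(2)<50)
n,l,st,ce=cv2.connectedComponentsWithStats(w.astype(np.uint8))
i=min(range(1,n),key=lambda i:np.hypot(*(ce[i]-40))+ (1e3 if st[i,4]<50 else 0))
ct=cv2.findContours((l==i).astype(np.uint8),cv2.RETR_EXTERNAL,cv2.CHAIN_APPROX_NONE)[0][0]
e=cv2.fitEllipse(ct);print(u,e,st[i]); uv=np.array(e[0])+[x0,y0];print(uv,atz(p,uv,.05))
d=par('w1');print(tri([(d,(335,247)),(p,uv)]))
E
```

```text
[0.53214802 0.34468723 0.26131541] 7.4
seat [0.6358031  0.10164227 0.04541934] [0.63630665 0.10170916 0.044     ] [0.63589541 0.10149957 0.044     ]
tip [0.63685206 0.10157386 0.10635793] [0.63636715 0.10147348 0.108     ] [0.63648461 0.10178852 0.108     ]
[337.31501054 190.17357161] ((40.30990219116211, 39.881797790527344), (26.771713256835938, 27.717321395874023), 70.91822052001953) [ 26  26  29  28 367]
[337.30990219 189.88179779] [0.51722665 0.36649727 0.05      ]
(array([0.51718461, 0.3663273 , 0.0501592 ]), [np.float64(0.00016049048680707016), np.float64(0.00016049048680697088)])
```

Request:
{"fn": "drive_tool", "kwargs": {"targets": [[[0, 0, 0], [15.5, 21.4, 30], 85], [[0, 0, 0], [15.5, 21.4, 65], 85], [[0, 0, 0], [15.5, 21.4, 100], 85], [[0, 0, 0], [15.5, 21.4, 135], 85], [[0, 0, 0], [15.5, 21.4, 140], 85], [[0, 0, 0], [15.5, 21.4, 140], 85], [[0, 0, 0], [15.5, 21.4, 140], 85]]}}

```text
clock: 7.98
ee_pos: [0.5175, 0.3675, 0.1229]
tcp_rot: [0.001, 0.014, 1.0, 0.0]
wrist_force: [0.9, 1.3, 0.7]
gripper_width: 0.991
grip_force: 0.0
```

```bash
python3 - <<'E'
from h import *
s=status.state();print(s['ee_pos'],s['tcp_rot'],s['clock'],rel([.5172,.3665,.035],tgt(-1.5)))
E
```

```text
[0.51745433 0.36752341 0.1228854 ] [5.61211813e-04 1.38738513e-02 9.99903554e-01 2.88413852e-04] 7.9833 ([0.0, 0.1, -0.1], [0.3, -1.1, 87.9])
```

Request:
{"fn": "drive_tool", "kwargs": {"targets": [[[0, 0, 0], [0.3, -1, 20], 85], [[0, 0, 0], [0.3, -1, 42], 85], [[0, 0, 0], [0.3, -1, 65], 85], [[0, 0, 0], [0.3, -1, 80], 85], [[0, 0, 0], [0.3, -1, 88], 85], [[0, 0, 0], [0.3, -1, 88], 85], [[0, 0, 0], [0.3, -1, 88], 85]]}}

```text
clock: 8.57
ee_pos: [0.5171, 0.3672, 0.0349]
tcp_rot: [0.001, 0.013, 1.0, 0.001]
wrist_force: [0.3, -0.5, 0.4]
gripper_width: 1.0
grip_force: 0.0
```

Request:
{"fn": "drive_tool", "kwargs": {"targets": [[[0, 0, 0], [0, 0, 0], 60], [[0, 0, 0], [0, 0, 0], 56], [[0, 0, 0], [0, 0, 0], 52], [[0, 0, 0], [0, 0, 0], 48], [[0, 0, 0], [0, 0, 0], 44], [[0, 0, 0], [0, 0, 0], 44], [[0, 0, 0], [0, 0, 0], 44], [[0, 0, 0], [0, 0, 0], 44]], "force": 30}}

```text
clock: 9.23
ee_pos: [0.5165, 0.3671, 0.0343]
tcp_rot: [0.001, 0.013, 1.0, 0.0]
wrist_force: [-0.6, -1.1, 7.2]
gripper_width: 0.59
grip_force: 30.9
```

Request:
{"fn": "drive_tool", "kwargs": {"targets": [[[0, 0, 0], [0, 0, -15], 44], [[0, 0, 0], [0, 0, -40], 44], [[0, 0, 0], [0, 0, -70], 44], [[0, 0, 0], [0, -10, -100], 44], [[0, 0, 0], [-1, -35, -130], 44], [[0, 0, 0], [-2, -65, -137], 44], [[0, 0, 0], [-3, -95, -137], 44], [[0, 0, 0], [-4, -125, -137], 44]]}}

```text
clock: 9.9
ee_pos: [0.5168, 0.2408, 0.1714]
tcp_rot: [0.001, 0.013, 1.0, 0.0]
wrist_force: [-0.0, -0.6, -1.7]
gripper_width: 0.583
grip_force: 32.3
```

Request:
{"fn": "drive_tool", "kwargs": {"targets": [[[0, 0, 0], [-14, -25, 0], 44], [[0, 0, 0], [-34, -50, 0], 44], [[0, 0, 0], [-58, -75, 0], 44], [[0, 0, 0], [-82, -98, 0], 44], [[0, 0, 0], [-104, -118, 0], 44], [[0, 0, 0], [-117, -131, 0], 44], [[0, 0, 0], [-122, -136.7, 0], 44], [[0, 0, 0], [-122, -136.7, 0], 44]]}}

```text
clock: 10.57
ee_pos: [0.6358, 0.1007, 0.1701]
tcp_rot: [-0.0, 0.014, 1.0, -0.0]
wrist_force: [-0.2, -0.5, -1.2]
gripper_width: 0.589
grip_force: 32.2
```

Request:
{"fn": "drive_tool", "kwargs": {"targets": [[[0, 0, 0], [0, 0, 0], 44], [[0, 0, 0], [0, 0, 0], 44], [[0, 0, 0], [0, 0, 0], 44]]}}

```text
clock: 10.82
ee_pos: [0.6343, 0.1029, 0.1706]
tcp_rot: [-0.0, 0.013, 1.0, 0.0]
wrist_force: [0.6, 0.2, -1.8]
gripper_width: 0.585
grip_force: 32.2
```

```bash
python3 - <<'E'
from h import *
p,im=snap('w10')
s=status.state();print(s['ee_pos'],s['tcp_rot'],s['clock'],s['wrist_force'],s['gripper_width'],rel([.6363+.0,.1016+.0006,.170],tgt(-1.5)))
t=cams.camera('scene')[:,:,::-1]
cv2.imwrite('pics/w10s.png',np.hstack([im[150:470,160:480],cv2.resize(t[140:300,280:440],(320,320))]))
E
```

```text
[0.6344329  0.10281613 0.17055719] [2.99657722e-05 1.27448533e-02 9.99918780e-01 3.36545077e-05] 10.8667 [ 0.23541997  0.28847525 -1.41389589] 0.5855397245392177 ([0.0, 0.0, 0.0], [-1.9, -0.6, 0.6])
```

View pics/w10s.png

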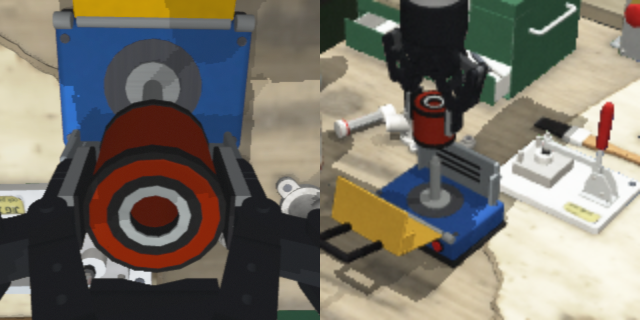

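```bash
python3 - <<'E'
from h import *
for n in ('w10',):
    p=par(n);im=cv2.imread('pics/w10.png')
    s=status.state();T=s['ee_pos'];R0=Rw(s['tcp_rot'])
    c=im.astype(int);w=((c.min(2)>110)&(c.max(2)-c.min(2)<45)).astype(np.uint8)
    w[:300]=0;w[430:]=0;w[:,:255]=0;w[:,372:]=0
    k,l,st,ce=cv2.connectedComponentsWithStats(w)
    i=min([i for i in range(1,k) if st[i,4]>200],key=lambda i:np.hypot(*(ce[i]-[314,364])))
    ct=cv2.findContours((l==i).astype(np.uint8),cv2.RETR_EXTERNAL,cv2.CHAIN_APPROX_NONE)[0][0]
    e=cv2.fitEllipse(ct);print(e,st[i])
    # red outer of top face
    X=atz(p,e[0],T[2]+.0157);print('bore world',X,'rel tool mm',R0.inv().apply(X-T)*1e3)
    print('cam rel tool',R0.inv().apply(p['eye']-T))
m=[status.state()['ee_pos']]
for i in range(5):
    cams.camera('wrist');m.append(status.state()['ee_pos'])
print(np.array(m).round(4))
E
```

```text
((314.0517272949219, 365.83740234375), (58.42781448364258, 70.619384765625), 89.5280532836914) [ 279  336   72   60 1696]
bore world [0.6346391  0.10271683 0.1862367 ] rel tool mm [ -0.1212187   -0.01761264 -15.69998941]
cam rel tool [ 8.49658031e-02 -1.13255542e-04 -1.23217012e-01]
[[0.6345 0.1027 0.1705]
 [0.6347 0.1026 0.1706]
 [0.6348 0.1024 0.1705]
 [0.6348 0.1023 0.1704]
 [0.6349 0.1022 0.1704]
 [0.635  0.1021 0.1704]]
```

Request:
{"fn": "drive_tool", "kwargs": {"targets": [[[0, 0, 0], [-1.3, -0.4, 8], 44], [[0, 0, 0], [-1.3, -0.4, 16], 44], [[0, 0, 0], [-1.3, -0.4, 24], 44], [[0, 0, 0], [-1.3, -0.4, 28], 44], [[0, 0, 0], [-1.3, -0.4, 31], 44], [[0, 0, 0], [-1.3, -0.4, 34], 44], [[0, 0, 0], [-1.3, -0.4, 37], 44], [[0, 0, 0], [-1.3, -0.4, 37], 44]]}}

```text
clock: 11.83
ee_pos: [0.6362, 0.1014, 0.1328]
tcp_rot: [-0.0, 0.013, 1.0, -0.0]
wrist_force: [-0.1, -0.7, -1.5]
gripper_width: 0.586
grip_force: 32.2
```

Request:
{"fn": "drive_tool", "kwargs": {"targets": [[[0, 0, 0], [0, 0, 3], 44], [[0, 0, 0], [0, 0, 6], 44], [[0, 0, 0], [0, 0, 9], 44], [[0, 0, 0], [0, 0, 12], 44], [[0, 0, 0], [0, 0, 15], 44], [[0, 0, 0], [0, 0, 15], 44]]}}

```text
clock: 12.33
ee_pos: [0.636, 0.1015, 0.1175]
tcp_rot: [-0.0, 0.013, 1.0, -0.0]
wrist_force: [0.4, 0.6, -2.1]
gripper_width: 0.591
grip_force: 32.2
```

Request:
{"fn": "drive_tool", "kwargs": {"targets": [[[0, 0, 0], [0, 0, 5], 44], [[0, 0, 0], [0, 0, 10], 44], [[0, 0, 0], [0, 0, 15], 44], [[0, 0, 0], [0, 0, 20], 44], [[0, 0, 0], [0, 0, 25], 44], [[0, 0, 0], [0, 0, 30], 44], [[0, 0, 0], [0, 0, 33], 44], [[0, 0, 0], [0, 0, 34], 44]]}}

```text
clock: 13.0
ee_pos: [0.6361, 0.1014, 0.0836]
tcp_rot: [-0.0, 0.013, 1.0, -0.0]
wrist_force: [-0.4, 0.1, -1.2]
gripper_width: 0.59
grip_force: 32.2
```

Request:
{"fn": "drive_tool", "kwargs": {"targets": [[[0, 0, 0], [0, 0, 1], 44], [[0, 0, 0], [0, 0, 2], 44], [[0, 0, 0], [0, 0, 3], 44], [[0, 0, 0], [0, 0, 3], 44]]}}

```text
clock: 13.33
ee_pos: [0.6363, 0.1015, 0.0812]
tcp_rot: [0.0, 0.013, 1.0, -0.0]
wrist_force: [-0.3, 0.7, -1.8]
gripper_width: 0.588
grip_force: 32.2
```

Request:
{"fn": "drive_tool", "kwargs": {"targets": [[[0, 0, 0], [0, 0, 0.7], 44], [[0, 0, 0], [0, 0, 1.4], 44], [[0, 0, 0], [0, 0, 2.1], 44], [[0, 0, 0], [0, 0, 2.1], 44]]}}

```text
clock: 13.67
ee_pos: [0.6363, 0.1015, 0.079]
tcp_rot: [-0.0, 0.013, 1.0, 0.0]
wrist_force: [0.2, 0.2, -1.2]
gripper_width: 0.588
grip_force: 32.2
```

Request:
{"fn": "drive_tool", "kwargs": {"targets": [[[0, 0, 0], [0, 0, 0.5], 44], [[0, 0, 0], [0, 0, 1], 44], [[0, 0, 0], [0, 0, 1], 44]]}}

```text
clock: 13.92
ee_pos: [0.6364, 0.1015, 0.0784]
tcp_rot: [0.0, 0.013, 1.0, -0.0]
wrist_force: [-1.3, -0.1, 2.0]
gripper_width: 0.589
grip_force: 32.5
```

Request:
{"fn": "drive_tool", "kwargs": {"targets": [[[0, 0, 0], [0, 0, 0.4], 44], [[0, 0, 0], [0, 0, 0.8], 44], [[0, 0, 0], [0, 0, 0.8], 44]]}}

```text
clock: 14.17
ee_pos: [0.6364, 0.1014, 0.0783]
tcp_rot: [0.0, 0.013, 1.0, -0.0]
wrist_force: [-5.0, -1.1, 11.9]
gripper_width: 0.59
grip_force: 33.7
```

Firm contact at the seat height. Releasing and withdrawing.

Request:
{"fn": "drive_tool", "kwargs": {"targets": [[[0, 0, 0], [0, 0, -0.6], 44], [[0, 0, 0], [0, 0, -0.6], 52], [[0, 0, 0], [0, 0, -0.6], 58], [[0, 0, 0], [0, 0, -0.6], 66], [[0, 0, 0], [0, 0, -0.6], 74], [[0, 0, 0], [0, 0, -0.6], 74], [[0, 0, 0], [0, 0, -0.6], 74]]}}

```text
clock: 14.75
ee_pos: [0.6363, 0.1015, 0.0779]
tcp_rot: [-0.0, 0.013, 1.0, -0.0]
wrist_force: [0.7, -0.3, 0.2]
gripper_width: 0.87
grip_force: 0.0
```

Request:
{"fn": "drive_tool", "kwargs": {"targets": [[[0, 0, 0], [0, 0, -10], 74], [[0, 0, 0], [0, 0, -25], 74], [[0, 0, 0], [0, 0, -45], 74], [[0, 0, 0], [0, 0, -70], 74], [[0, 0, 0], [0, 0, -100], 74], [[0, 0, 0], [0, 0, -130], 74], [[0, 0, 0], [20, 0, -160], 74], [[0, 0, 0], [20, 0, -160], 74]]}}

```text
clock: 15.42
ee_pos: [0.6161, 0.1023, 0.2447]
tcp_rot: [0.004, 0.013, 1.0, 0.0]
wrist_force: [-0.5, 0.0, 0.8]
gripper_width: 0.868
grip_force: 0.0
```

```bash
python3 - <<'E'
from h import *
p,im=snap('w11');s=status.state();print(s['ee_pos'],s['clock'],s['gripper_width'])
ps=cams.camera_params('scene');t=cams.camera('scene')[:,:,::-1];cv2.imwrite('pics/s11.png',t)
c=im.astype(int);w=((c.min(2)>100)&(c.max(2)-c.min(2)<50)).astype(np.uint8)
for z in (.094,.104): print(z,proj(p,[.6363,.1016,z]))
u=proj(p,[.6363,.1016,.094])[0].astype(int)
a=cv2.resize(im[u[1]-50:u[1]+50,u[0]-50:u[0]+50],(400,400),interpolation=cv2.INTER_CUBIC)
v=proj(ps,[.6363,.1016,.07])[0].astype(int);print(v,u)
b=cv2.resize(t[v[1]-40:v[1]+40,v[0]-50:v[0]+30],(400,400),interpolation=cv2.INTER_CUBIC)
cv2.imwrite('pics/w11s.png',np.hstack([a,b]))
E
```

```text
[0.61653406 0.10218394 0.24199307] 15.4667 0.8656127679828629
0.094 [[313.93618349 248.18846524]]
0.104 [[313.94428489 252.86708437]]
[336 228] [313 248]
```

View pics/w11s.png

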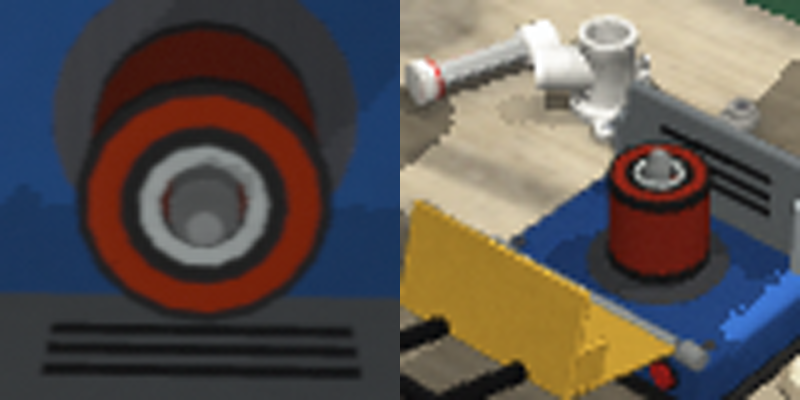

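The drum is seated: its underside is flat on the seat and the spindle tip shows inside the bore, protruding above the drum top. Next I'll go in front of the bar with closed, tilted fingers.

```bash
python3 - <<'E'
from h import *
print(rel([.40,.1093,.20],tgt(-2.4,35)))
R1=tgt(-2.4,35)
import numpy as np
print('to approach',rel([.4213,.1093,.061],R1,[.40,.1093,.20],R1))
E
```

```text
([0.3, -34.8, 0.8], [216.7, 1.5, 39.3])
to approach ([0.0, 0.0, 0.0], [62.3, 0.9, 126.1])
```

Request:
{"fn": "drive_tool", "kwargs": {"targets": [[[0, 0, 0], [35, 0, 0], 0], [[0, -7, 0], [70, 0, 0], 0], [[0, -14, 0], [105, 0, 0], 0], [[0, -21, 0], [140, 0, 10], 0], [[0, -28, 0.5], [175, 1, 25], 0], [[0.3, -34.8, 0.8], [205, 1, 35], 0], [[0.3, -34.8, 0.8], [216.7, 1.5, 39.3], 0], [[0.3, -34.8, 0.8], [216.7, 1.5, 39.3], 0]]}}

```text
clock: 16.18
ee_pos: [0.3959, 0.109, 0.1965]
tcp_rot: [0.3, 0.02, 0.954, -0.007]
wrist_force: [1.3, -0.2, 0.3]
gripper_width: -0.001
grip_force: 0.0
```

```bash
python3 - <<'E'
from h import *
s=status.state();print(s['ee_pos'],s['qpos'].round(2),s['clock'],s['gripper_width']);p,im=snap('w12')
print(rel([.4213,.1093,.061],tgt(-2.4,35)))
E
```

```text
[0.39588962 0.10895743 0.19646192] [ 0.14 -0.24 -0.93  0.29 -0.1   0.15] 16.1833 -0.0008305671152024224
([-0.1, -0.4, 0.1], [45.9, 2.6, 125.0])
```

Request:
{"fn": "drive_tool", "kwargs": {"targets": [[[0, 0, 0], [15, 1, 20], 0], [[0, 0, 0], [30, 2, 45], 0], [[0, 0, 0], [46, 2.5, 70], 0], [[0, 0, 0], [46, 2.5, 95], 0], [[0, 0, 0], [46, 2.5, 115], 0], [[0, 0, 0], [46, 2.5, 125], 0], [[0, 0, 0], [46, 2.5, 125], 0], [[0, 0, 0], [46, 2.5, 125], 0]]}}

```text
clock: 16.9
ee_pos: [0.4329, 0.1101, 0.0688]
tcp_rot: [0.297, 0.02, 0.954, -0.007]
wrist_force: [-0.1, 0.7, 0.3]
gripper_width: -0.0
grip_force: 0.0
```

```bash
python3 - <<'E'
from h import *
s=status.state();print(s['ee_pos'],s['qpos'].round(2),s['tcp_rot'],s['clock'])
R1=Rw(s['tcp_rot']);R2=tgt(-2.4,35);h=np.array([.5885,.042]);c,sn=np.cos(np.radians(-2.4)),np.sin(np.radians(-2.4))
for th in (1.3,1.15,1.0,.85,.7,.55,.4,.3,.2,.1,.0,-.03):
    T=np.radians(35);n=np.array([np.cos(T),np.sin(T)]);d=np.array([np.sin(T),-np.cos(T)])
    b=h+.14*np.array([-np.sin(th),np.cos(th)])-.016*n-.005*d
    # y on the sander's centre line through the axis (.6363,.1016)
    print(th,b.round(4),rel([b[0],.1016+np.tan(np.radians(-2.4))*(b[0]-.6363),b[1]],R2)[1])
E
```

```text
[0.43289305 0.11011177 0.06878946] [ 0.12  0.09 -1.16 -0.28 -0.09  0.14] [ 0.29749888  0.01965371  0.95449548 -0.00682087] 16.9
1.3 [0.4376 0.0744] [-7.1, 0.0, -1.9]
1.15 [0.4447 0.0941] [-24.1, -0.0, -14.1]
1.0 [0.4547 0.1126] [-42.8, -0.1, -23.6]
0.85 [0.4673 0.1293] [-62.8, -0.1, -30.2]
0.7 [0.4823 0.144 ] [-83.5, -0.1, -33.8]
0.55 [0.4993 0.1563] [-104.4, -0.1, -34.2]
0.4 [0.518  0.1659] [-125.3, -0.1, -31.5]
0.3 [0.5312 0.1707] [-138.8, -0.2, -28.0]
0.2 [0.5447 0.1741] [-151.9, -0.2, -23.1]
0.1 [0.5585 0.1762] [-164.5, -0.2, -16.9]
0.0 [0.5725 0.1769] [-176.4, -0.2, -9.6]
-0.03 [0.5767 0.1769] [-179.9, -0.2, -7.1]
```

Request:
{"fn": "drive_tool", "kwargs": {"targets": [[[0, 0, 0], [-4, 0, -1], 0], [[0, 0, 0], [-9, 0, -4], 0], [[0, 0, 0], [-14, 0, -7], 0], [[0, 0, 0], [-14, 0, -7], 0]]}}

```text
clock: 17.23
ee_pos: [0.4404, 0.1101, 0.0848]
tcp_rot: [0.299, 0.019, 0.954, -0.006]
wrist_force: [-5.6, -0.3, 0.6]
gripper_width: -0.004
grip_force: 1.8
```

```bash
python3 - <<'E'
from h import *
p,im=snap('w13');s=status.state();print(s['ee_pos'],s['tcp_rot'],s['wrist_force'],proj(p,[.4537,.1093,.0775]))
E
```

```text
[0.44035156 0.11007003 0.0846165 ] [ 0.29920066  0.019446    0.95397032 -0.00643755] [-4.53951627  1.31504212  0.58454066] [[313.98672375 333.10211676]]
```

Request:
{"fn": "drive_tool", "kwargs": {"targets": [[[0, 0, 0], [-9, 0, -5.4], 0], [[0, 0, 0], [-18, 0, -10.5], 0], [[0, 0, 0], [-27.5, 0, -15], 0], [[0, 0, 0], [-37.5, 0, -18.5], 0], [[0, 0, 0], [-47.5, 0, -21.5], 0], [[0, 0, 0], [-58, 0, -23.5], 0], [[0, 0, 0], [-68, 0, -25], 0], [[0, 0, 0], [-78, 0, -25.5], 0]]}}

```text
clock: 17.95
ee_pos: [0.49, 0.1081, 0.1507]
tcp_rot: [0.299, 0.019, 0.954, -0.006]
wrist_force: [-1.9, 0.3, 0.8]
gripper_width: 0.001
grip_force: 1.0
```

Request:
{"fn": "drive_tool", "kwargs": {"targets": [[[0, 0, 0], [-11, 0, 0], 0], [[0, 0, 0], [-21, 0, 1], 0], [[0, 0, 0], [-32, 0, 2.7], 0], [[0, 0, 0], [-39, 0, 4.5], 0], [[0, 0, 0], [-46, 0, 6.2], 0], [[0, 0, 0], [-52, 0, 8.5], 0], [[0, 0, 0], [-59, 0, 11], 0], [[0, 0, 0], [-65, 0, 14], 0]]}}

```text
clock: 18.62
ee_pos: [0.5522, 0.1055, 0.1748]
tcp_rot: [0.299, 0.02, 0.954, -0.007]
wrist_force: [-1.1, 0.4, -0.2]
gripper_width: 0.003
grip_force: 0.4
```

Request:
{"fn": "drive_tool", "kwargs": {"targets": [[[0, 0, 0], [-3, 0, 1.5], 0], [[0, 0, 0], [-6, 0, 3.2], 0], [[0, 0, 0], [-9, 0, 5], 0], [[0, 0, 0], [-12, 0, 7], 0], [[0, 0, 0], [-15, 0, 9], 0], [[0, 0, 0], [-15, 0, 9], 0]]}}

```text
clock: 19.12
ee_pos: [0.5698, 0.1047, 0.1758]
tcp_rot: [0.299, 0.02, 0.954, -0.007]
wrist_force: [0.0, -0.7, 0.2]
gripper_width: 0.002
grip_force: 0.0
```

Request:
{"fn": "drive_tool", "kwargs": {"targets": [[[0, 0, 0], [-1.2, 0, 0.9], 0], [[0, 0, 0], [-2.4, 0, 1.7], 0], [[0, 0, 0], [-3.6, 0, 2.6], 0], [[0, 0, 0], [-3.6, 0, 2.6], 0]]}}

```text
clock: 19.45
ee_pos: [0.5738, 0.1046, 0.1757]
tcp_rot: [0.299, 0.02, 0.954, -0.007]
wrist_force: [-0.4, 0.0, 1.1]
gripper_width: -0.001
grip_force: 0.0
```

```bash
python3 - <<'E'
from h import *
t=cams.camera('scene')[:,:,::-1];p=cams.camera('top')[:,:,::-1]
cv2.imwrite('pics/s14.png',t);cv2.imwrite('pics/t14.png',p);s=status.state();print(s['ee_pos'],s['wrist_force'])
E
```

```text
[0.5735388  0.10455291 0.17567341] [ 0.10766422 -0.63588333 -0.10631984]
```

Request:
{"fn": "drive_tool", "kwargs": {"targets": [[[0, 0, 0], [-0.8, 0, 0.6], 0], [[0, 0, 0], [-1.6, 0, 1.2], 0], [[0, 0, 0], [-2.4, 0, 1.8], 0], [[0, 0, 0], [-2.4, 0, 1.8], 0]]}}

```text
clock: 19.88
ee_pos: [0.5757, 0.1045, 0.1748]
tcp_rot: [0.298, 0.019, 0.954, -0.007]
wrist_force: [-4.6, 0.7, -0.6]
gripper_width: 0.002
grip_force: 2.2
```

Request:
{"fn": "drive_tool", "kwargs": {"targets": [[[0, 0, 0], [-0.8, 0, 0.6], 0], [[0, 0, 0], [-1.6, 0, 1.2], 0], [[0, 0, 0], [-1.6, 0, 1.2], 0]]}}

```text
clock: 20.13
ee_pos: [0.5766, 0.1044, 0.1738]
tcp_rot: [0.297, 0.019, 0.955, -0.007]
wrist_force: [-10.9, 0.2, 0.4]
gripper_width: -0.003
grip_force: 4.7
```

The guard is against its stop, with force rising. I'll back away and check.

Request:
{"fn": "drive_tool", "kwargs": {"targets": [[[0, 0, 0], [4, 0, -3], 0], [[0, 0, 0], [12, 0, -8], 0], [[0, 0, 0], [25, 0, -17], 0], [[0, 0, 0], [40, 0, -30], 0], [[0, 0, 0], [55, 0, -60], 0], [[0, 0, 0], [60, 0, -90], 0], [[0, 0, 0], [60, 0, -110], 0], [[0, 0, 0], [60, 0, -110], 0]]}}

```text
clock: 20.8
ee_pos: [0.4655, 0.1094, 0.235]
tcp_rot: [0.301, 0.019, 0.953, -0.006]
wrist_force: [0.5, 0.1, 0.2]
gripper_width: 0.002
grip_force: 0.0
```

```bash
python3 - <<'E'
from h import *
t=cams.camera('scene')[:,:,::-1];p=cams.camera('top')[:,:,::-1]
t0=cv2.imread('pics/scene0.png');s=status.state();print(s['ee_pos'],s['wrist_force'],s['clock'])
f=lambda i:cv2.resize(i[180:280,290:390],(266,266),interpolation=cv2.INTER_CUBIC)
r=np.hstack([f(t0),f(t),cv2.resize(p[160:230,253:323],(266,266),interpolation=cv2.INTER_CUBIC)])
g=cv2.resize(p[100:340,110:510],(532,319));o=np.zeros((585,798,3),np.uint8);o[:266]=r;o[266:585,:532]=g
cv2.imwrite('pics/f.png',o)
E
```

```text
[0.46664262 0.10914756 0.23240664] [ 1.17663336 -0.25609476 -0.0278321 ] 20.9
```

View pics/f.png

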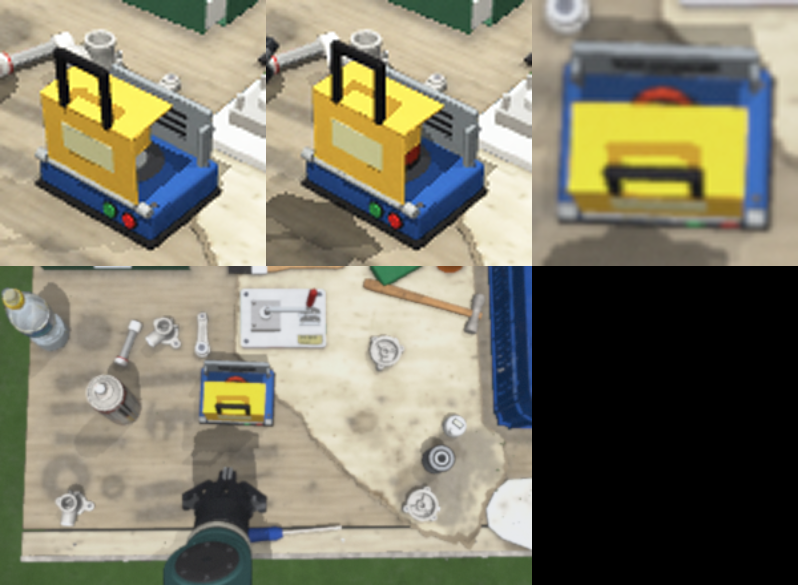

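The guard is upright over the red drum, more closed than at the start, and the bystanders haven't moved. Handing in.

```bash
python3 -c "
from bench import sign_off
print(sign_off())"
```

```text
the job is handed in; nothing more can be done
None
```

The job is handed in at about 21 s: I pulled the guard fully down, seated the red drum on the spindle, and pushed the guard back up to its stop; the grey drum and other items looked unmoved in the last picture.

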